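# Turn the bookbinder's carousel until the thread reel is at the pointer

## Task

Turn the round tray of the carousel by pushing its pinned rim with the fingertips, gently and either way round, until the thread reel stands in line with the steel pointer of the foot. Do not grip, lift or touch the four things standing on the tray, which must stay in their places upright; leave the pail, the book and the cutter alone. Finish with the tray at rest and the hand clear.

Things in the scene. Friction and masses are not known exactly. Their poses are not given: they have to be found in the camera images.
- foot: Fixed steel foot of the carousel, a dark disc 170 mm across lying mostly hidden under the tray. Its origin is on the turning axis at bench height (z = 0), z is up, and its -x axis points along the pointer. It does not move during the task. The tray on it is a light wood disc 270 mm across with a 210 mm cork mat; disc top 34 mm above the bench, mat top 36 mm; underside 20 mm above the bench. At the axis stands a steel rod 16 mm thick, top 81 mm above the bench.
- pointer (a point): Outer end of the pointer: a bright steel bar 30 mm wide and 5 mm thick lying on the bench, which comes out from under the tray on one side, roughly the robot's, and ends in a point 205 mm from the axis; a small square stud, 8 mm wide, rises to 19 mm above the bench at 180 mm from the axis. The point is 5 mm above the bench. The reel is in place when its centre lies over the line from the axis to this point, on the pointer's side of the axis.
- tray (a joint): Angle of the tray (rad), growing counter-clockwise seen from above; it can turn several full turns in both directions. It turns lightly and stays where it is left (about 0.1 N m of friction: some 1 N at a pin), coasting only a few degrees when let go. The reading does not tell where the reel is: where the things stand on the tray, and so against the pins, changes.
- pin (a point): Centre of the top of one of the eight equal rim pins of the tray, 80 mm above the bench, turning with the tray. The pins are upright dark wood rods 12 mm thick, standing 46 mm out of the disc, their centres 125 mm from the axis and 45 degrees apart. Only the pins stand on the bare wooden margin outside the cork mat; the things stay within 100 mm of the axis.
- reel: Thread reel, loose, standing on the tray: two wooden flanges 56 mm across and 6 mm thick, with a narrower pale, ribbed thread body 40 mm across between them; 50 mm high. Origin at the centre of its underside, 48 to 69 mm from the axis. It rides round with the tray. The only flanged thing on the tray.
- jar: Small closed glass jar with a white lid, 50 mm across and 58 mm high, loose on the tray 48 to 69 mm from the axis. Origin: centre of its underside. To be left untouched.
- carton: Square brown carton with a dark wooden lid, 44 mm wide and 48 mm high, loose on the tray 48 to 69 mm from the axis. Origin: centre of its underside. To be left untouched.
- weight: Brass paper weight with a knob on top, 48 mm across and 54 mm high, loose on the tray 48 to 69 mm from the axis. Origin: centre of its underside. To be left untouched.
- pail: White glue pail, 152 mm across and 118 mm high with a brush lying across its lid, on the bench to the robot's right. Origin: centre of its underside. Bystander.
- book: Bound book with green boards, 200 by 140 by 38 mm, lying on the bench to the robot's left. Origin: centre of its underside. Bystander.
- cutter: Yellow and black cutter knife, 155 mm long, 14 mm high, lying on the bench to the right, near the robot. Origin: under the middle of its handle. Bystander.
There are look-alikes about, which are no part of the job. What is shaped like the reel but turquoise is not meant.

How it is judged:
By the outcome, as a careful person would: the job done as asked, in the order asked, and still so for the second after the job is handed in, with the robot touching nothing.
It also fails if it takes over 58 s, if anything falls off the work surface, if the arm or the gripper's body presses on something with over 40 N, if the wrist force passes 120 N, or if a joint passes its speed limit or range.

## Robot

A 6-joint arm with a two-finger parallel gripper is mounted at the origin on the work surface. World frame = base frame: x ahead of the robot, y to its left, z up, the work surface at z = 0. Lengths are in mm, angles in rad, forces in N, time in s.
With the tool pointing down it reaches from about 350 to 1000 mm from the base axis. Payload 7.1 kg.
Tool frame: the origin (TCP) lies between the finger pads; the fingertips stand manip.nose_length ahead of it and the grasp point (between the pads) is the TCP (manip.nose_length is the distance from the TCP to the fingertips, in mm); y points along the fingers, x is the direction in which the jaws open and shut, and the axes are right-handed (so a half turn about y gives the same grasp; the last joint's range is limited). The gripper opens to 85 mm and grips with 20 to 120 N. Pads are 22 mm wide; open, the fingers measure 114 mm over their backs; the gripper's body (76 mm by 85 mm) begins 54 mm behind the grasp point. The pads swing forward as they close: fully open they stand 13 mm farther back than shut.
Start: joints at [-1.146, 0.423, 1.63, -0, 1.089, -0.019], TCP at [268.374, -564.429, 250.319] pointing down, gripper open.
Joint ranges: [-3, 3], [-0.9, 2.11], [0.09, 2.58], [-1.31, 4.45], [0.11, 2.69], [-2.54, 2.54]. Speed limits (rad/s): [2.39, 2.39, 3.01, 3.14, 3.14, 3.14].

## Interface

Orientations are given as a unit quaternion [x, y, z, w].
In Python, from workcell import readout, viewer, order, manip gives the robot as it stands.
- The arm moves only by the tool play_rows, never from a script. Its argument "series" is a list of rows, each a list of 7 numbers: the closure, from 0 (fully open) to 1 (shut), then the shift along the tool's x, y, z in cm, then the turn, a rotation vector about the tool's x, y, z in degrees. In form: [[claw, x, y, z, ax, ay, az], ...]. A call has 1 to 8 rows; each row is the pose to reach, as a shift and turn from the pose measured when the call began, along the tool's axes at that moment; what a row does not reach only later rows make up. A row lasts 1/10 s, in which the tool goes at most 50 mm and 8.59 degrees, less where a joint would pass 70% of its speed; a pose out of reach is approached as far as the arm can. A call with a gripper value outside its range is refused whole. The fingers move at their own pace and stop on an object; "force" is the grip in N (left out, the last holds). Time passes only in rows, so rows that repeat a pose let the fingers close. It gives the time, the measured TCP pose, the force and the opening at its end, in the units of the state.
- readout.read_state(): the state, without advancing time (a new reading comes with each control period).
- viewer.get_image(name): name is "scene" or "top" or "wrist"; returns a dict with "frame" (480x640x3 uint8, red, green, blue), "fx", "fy", "cx", "cy" (pixels), "origin" and "attitude" of the camera in the world; the wrist camera has in their place "hand_eye" (4x4, takes a point from camera to tool coordinates, whose origin is the TCP and whose axes are the tool frame's). Camera axes: x right, y up, looking along -z (the intrinsics and any distortion apply to the point x, -y, -z); pixel columns grow to the right and rows downward; lengths in mm; the calibration is good to about 2 mm. A picture is of the moment at which its call begins: read the wrist's pose just before it. There is no depth.
- order.hand_in(): hands the job in, once; it reports no verdict.
The state is a dict: "time_s": time; "q": joint angles; "qd": joint speeds; "joint_efforts": joint torques, N m; "eef_pos": TCP position; "tool_rot": TCP orientation; "force": force on the tool from outside, world axes, zero at the start; "ft_torque": the same for the moment, N m; "finger_gap": opening from 0.0 (shut) to 1.0 (fully open).
Only numpy, scipy, OpenCV 4.12 (cv2) and the standard library are available. Lean on these libraries where they do the work, as an engineer would, in place of code of your own. Each camera call takes 0.05 s, during which the arm holds its last target.

## Working session

There is one attempt and no reset: what is moved stays moved. The work goes in short steps, Python scripts to look and compute and a tool call to move; the robot and the scene stay as the last step left them, time stands still between calls to the robot, and variables do not carry over. Pictures are saved under pics/ and viewed, and the job is handed in when it is done.

Besides the shell and the picture viewer there is one more tool, called as name(argument=value, ...) on one line, values as JSON. play_rows: Moves the arm, as the interface text tells. Its arguments: {"type":"object","properties":{"series":{"type":"array"},"force":{"type":"number"}},"required":["series"]}

```bash
ls; mkdir -p pics; python3 - <<'E'
from workcell import readout, viewer, order, manip
import cv2
s=readout.read_state(); print(s); print([a for a in dir(manip) if a[0]!='_'], manip.nose_length)
for n in("scene","top"):
    d=viewer.get_image(n); cv2.imwrite(f"pics/{n}0.png",d["frame"][:,:,::-1]); print({k:v for k,v in d.items() if k!="frame"})
E
```

```text
pics
{'time_s': 0.0, 'q': array([-1.14597090e+00,  4.23834052e-01,  1.63073970e+00,  4.20061335e-06,
        1.08862990e+00, -1.89905187e-02]), 'qd': array([ 0.00076849, -0.00013336,  0.00052569,  0.00056418,  0.00104615,
       -0.00129346]), 'joint_efforts': array([ 6.03422541e-04, -5.57381344e+01, -2.81736445e+01,  6.02208365e-05,
        7.36289425e-03, -3.00898058e-06]), 'eef_pos': array([ 268.16929447, -563.93121134,  249.53039897]), 'tool_rot': array([-0.59747027,  0.37816943, -0.37721958,  0.59809911]), 'force': array([0.02586193, 0.07799179, 0.28757271]), 'ft_torque': array([-0.03097012,  0.02363967,  0.00085358]), 'finger_gap': 1.0006030512455726}
['IKError', 'nose_length'] 19.0
{'fx': 498.8507832249753, 'fy': 498.8507832249753, 'cx': 321.9076756468365, 'cy': 232.20876369408586, 'origin': array([1139.78168683,  -45.29377485, 1054.37665357]), 'attitude': array([0.21535454, 0.20053684, 0.66571749, 0.68573145])}
{'fx': 516.9632645390412, 'fy': 516.9632645390412, 'cx': 309.9893902713313, 'cy': 233.42578641302194, 'origin': array([ 247.2748005 ,  -25.23792976, 1406.03414379]), 'attitude': array([ 0.06515785, -0.06086398, -0.69828441,  0.71024567])}
```

View pics/scene0.png

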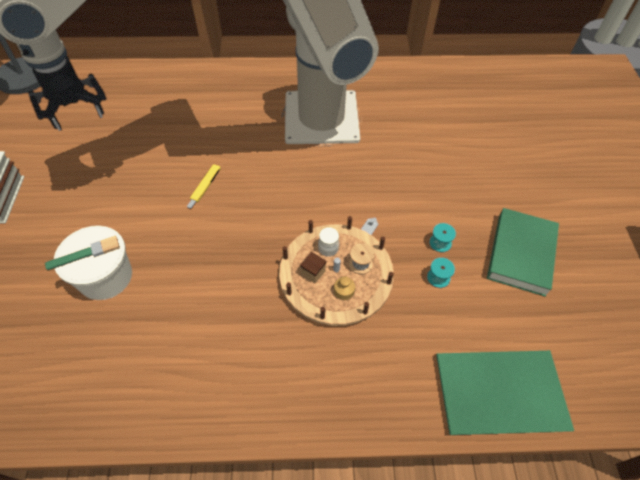

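View pics/top0.png

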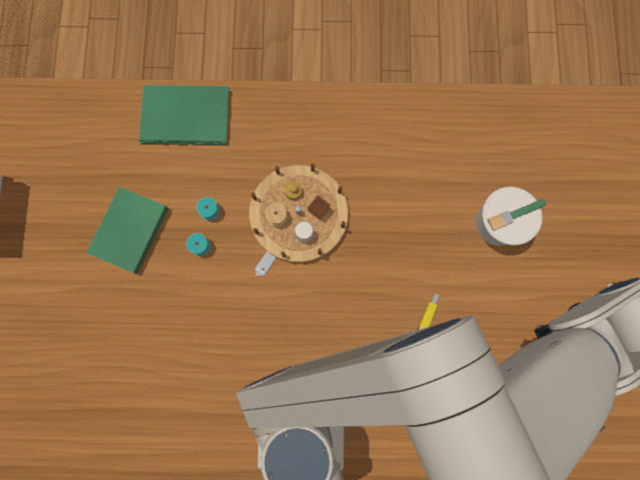

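```bash
python3 - <<'E'
from scipy.spatial.transform import Rotation as R
from workcell import readout
print(R.from_quat(readout.read_state()['tool_rot']).as_matrix().round(3))
E
```

```text
[[ 0.429 -0.001  0.903]
 [-0.903  0.001  0.429]
 [-0.001 -1.     0.   ]]
```

The top view shows the tray centred at about (299,213), the reel at (276,213), the jar at (304,232), the carton at (318,207), the weight at (293,191), and the pointer tip at (259,272). The turquoise look-alikes are off the tray. Next I zoom in.

```bash
cat > h.py <<'E'
import numpy as np, cv2
from scipy.spatial.transform import Rotation as R
def ray(d,u,v):
    r=R.from_quat(d["attitude"]).apply([(u-d["cx"])/d["fx"],-(v-d["cy"])/d["fy"],-1]); return np.array(d["origin"]),r
def onz(d,u,v,z):
    o,r=ray(d,u,v); return (o+r*(z-o[2])/r[2])[:2]
def proj(d,p):
    c=R.from_quat(d["attitude"]).inv().apply(np.array(p,float)-d["origin"]); return np.array([d["cx"]+d["fx"]*c[0]/-c[2], d["cy"]-d["fy"]*c[1]/-c[2]])
E
python3 - <<'E'
from workcell import viewer
from h import *
for n,(x0,y0,w,h) in {"top":(235,155,130,130),"scene":(265,205,140,125)}.items():
    d=viewer.get_image(n)
    c=cv2.resize(d["frame"][y0:y0+h,x0:x0+w,::-1],None,fx=4.5,fy=4.5,interpolation=cv2.INTER_CUBIC)
    cv2.imwrite(f"pics/{n}1.png",c)
E
```

```text
(no output)
```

View pics/top1.png

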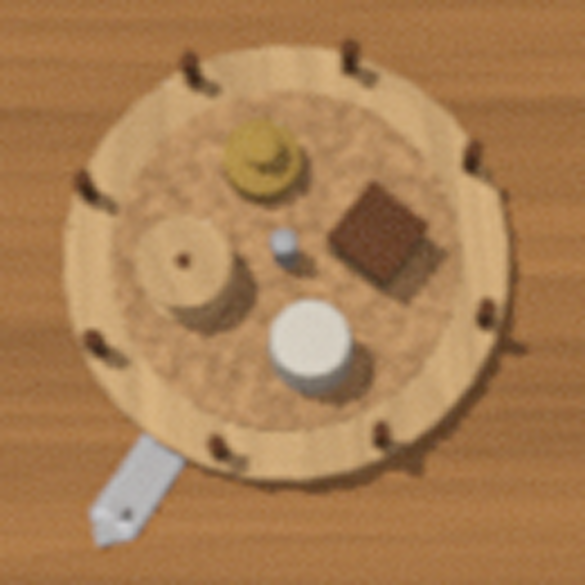

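View pics/scene1.png

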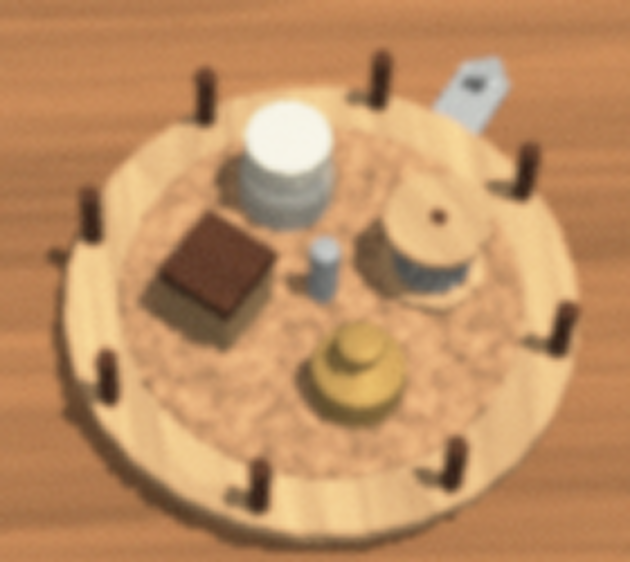

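```bash
python3 - <<'E'
from workcell import viewer
from h import *
from scipy.optimize import least_squares
P={"top":[(190,60),(350,47),(474,147),(487,308),(382,432),(217,442),(94,340),(83,180)],
"scene":[(205,75),(381,58),(529,152),(568,309),(457,444),(260,466),(107,356),(90,193)]}
O={"top":(235,155),"scene":(265,205)}
Q={"top":dict(reel=(183,261,86),rod=(283,237,81),tip=(101,545,5),stud=(126,513,19)),"scene":dict(reel=(438,216,86),rod=(324,244,81),tip=(500,60,5),stud=(474,83,19))}
f=4.5
for n in P:
    d=viewer.get_image(n); ox,oy=O[n]
    g=lambda a,z: onz(d,ox+(a[0]+.5)/f-.5,oy+(a[1]+.5)/f-.5,z)
    pts=np.array([g(a,80) for a in P[n]])
    r=least_squares(lambda p:(np.hypot(*(pts-p[:2]).T)-125),pts.mean(0)); c=r.x
    an=np.degrees(np.arctan2(*(pts-c).T[::-1])); 
    print(n,"axis",c.round(1),"res",r.fun.round(1)); 
    m=np.degrees(np.angle(np.exp(1j*np.radians(an*8)).mean()))/8; print("pin phase mod45",m%45,((an-m+22.5)%45-22.5).round(1))
    for k,a in Q[n].items():
        p=g(a,a[2]); v=p-c; print(k,p.round(1),"r",np.hypot(*v).round(1),"ang",np.degrees(np.arctan2(v[1],v[0])).round(1))
E
```

```text
top axis [552.6  17.8] res [-0.5 -0.4 -0.1 -1.   0.4 -1.  -0.1 -0.4]
pin phase mod45 28.100127187753728 [ 0.   0.1  0.2 -0.6 -0.4 -0.3  0.6  0.4]
reel [539.1  76.6] r 60.4 ang 103.0
rod [555.5  19. ] r 3.1 ang 23.0
tip [380.9 127.2] r 203.7 ang 147.5
stud [399.  111.4] r 180.0 ang 148.7
scene axis [555.6  19.3] res [-0.3 -0.6 -1.6  0.2 -0.8 -0.7 -1.1 -0.5]
pin phase mod45 27.74444701236617 [ 0.1  0.3 -0.4 -0.1  0.1  0.1 -0.  -0.1]
reel [540.5  77.6] r 60.1 ang 104.4
rod [552.6  19.1] r 3.0 ang -176.1
tip [385.5 132. ] r 204.0 ang 146.5
stud [411.2 113.4] r 172.3 ang 146.9
```

```bash
cat >> h.py <<'E'
def rows(targets):
    """targets: (r,phi,z) tool z radially inward, y down -> cm/deg rows"""
    from workcell import readout
    s=readout.read_state(); R0=R.from_quat(s["tool_rot"]); p0=np.array(s["eef_pos"])
    print("t",s["time_s"],"pos",p0.round(1),"F",s["force"].round(1),"gap",round(s["finger_gap"],2))
    c=np.array([554.,18.5])
    v=p0[:2]-c; print("now r,phi",np.hypot(*v).round(1),(np.degrees(np.arctan2(v[1],v[0]))%360).round(1))
    for r,phi,z in targets:
        a=np.radians(phi); p=np.array([*(c+r*np.array([np.cos(a),np.sin(a)])),z])
        zz=-np.array([np.cos(a),np.sin(a),0]); y=np.array([0,0,-1.]); x=np.cross(y,zz)
        Rt=R.from_matrix(np.c_[x,y,zz])
        print((R0.inv().apply(p-p0)/10).round(2).tolist(),np.degrees((R0.inv()*Rt).as_rotvec()).round(1).tolist())
E
python3 -c "
from h import *
rows([(130,186,250),(130,186,130)])"
```

```text
t 0.3 pos [ 268.3 -564.3  250. ] F [-0.2  0.6  0.2] gap 1.0
now r,phi 649.0 243.9
[-44.69, 0.03, 38.56] [0.0, 19.4, -0.0]
[-44.68, 12.03, 38.56] [0.0, 19.4, -0.0]
```

play_rows(series=[[1,-4,0,3.5,0,2,0],[1,-7.5,0,6.5,0,4,0],[1,-11,0,9.5,0,6,0],[1,-14.5,0,12.5,0,8,0],[1,-18,0,15.5,0,10,0],[1,-21.5,0,18.5,0,12,0],[1,-25,0,21.5,0,14,0],[1,-28.5,0,24.5,0,15,0]], force=30)

```text
time_s: 1.1
eef_pos: [367.4, -200.0, 250.4]
tool_rot: [-0.543, 0.453, -0.453, 0.543]
force: [0.4, 0.5, 0.2]
finger_gap: 0.001
```

```bash
python3 -c "
from h import *
rows([(130,186,250),(130,186,130)])"
```

```text
t 1.1 pos [ 367.4 -200.   250.4] F [0.4 0.5 0.2] gap 0.0
now r,phi 287.4 229.5
[-19.13, 0.05, 9.32] [-0.0, 4.3, -0.0]
[-19.13, 12.05, 9.31] [-0.0, 4.3, -0.0]
```

play_rows(series=[[1,-4,0,2,0,1,0],[1,-8,0,4,0,2,0],[1,-12,0,6,0,3,0],[1,-16,0,8,0,4,0],[1,-19.1,0,9.3,0,4.3,0],[1,-19.1,4,9.3,0,4.3,0],[1,-19.1,8,9.3,0,4.3,0],[1,-19.1,10,9.3,0,4.3,0]])

```text
time_s: 1.9
eef_pos: [423.3, 5.1, 148.3]
tool_rot: [0.526, -0.473, 0.472, -0.525]
force: [-0.2, -0.4, 0.8]
finger_gap: -0.002
```

```bash
python3 - <<'E'
from h import *
from workcell import viewer, readout
rows([(131,187,69)])
s=readout.read_state();d=viewer.get_image("wrist"); H=np.array(d["hand_eye"]);print(H.round(3).tolist(),d["fx"],d["cx"],d["cy"])
a=d["frame"]; b=viewer.get_image("scene")["frame"]; t=viewer.get_image("top")["frame"]
cv2.imwrite("pics/w2.png",a[:,:,::-1]);
z=lambda m,x,y:cv2.resize(m[y:y+160,x:x+160],(400,400),interpolation=cv2.INTER_CUBIC)
cv2.imwrite("pics/st2.png",np.hstack([z(t,220,140),z(b,255,180)])[:,:,::-1])
E
```

```text
t 1.9 pos [423.3   5.1 148.3] F [-0.2 -0.4  0.8] gap -0.0
now r,phi 131.4 185.8
[0.27, 7.93, 0.06] [0.1, -0.9, -0.0]
[[1.0, 0.001, 0.0, -0.956], [-0.0, 0.285, -0.959, -124.384], [-0.001, 0.959, 0.285, 72.36], [0.0, 0.0, 0.0, 1.0]] 393.99695251372 313.26820852083813 236.74366860604675
```

View pics/w2.png

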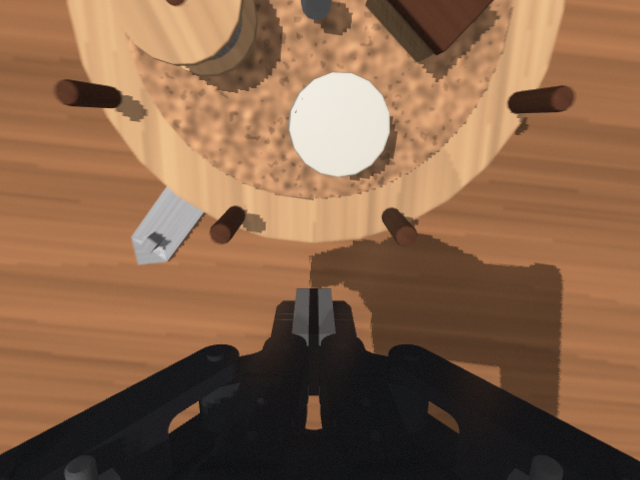

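View pics/st2.png

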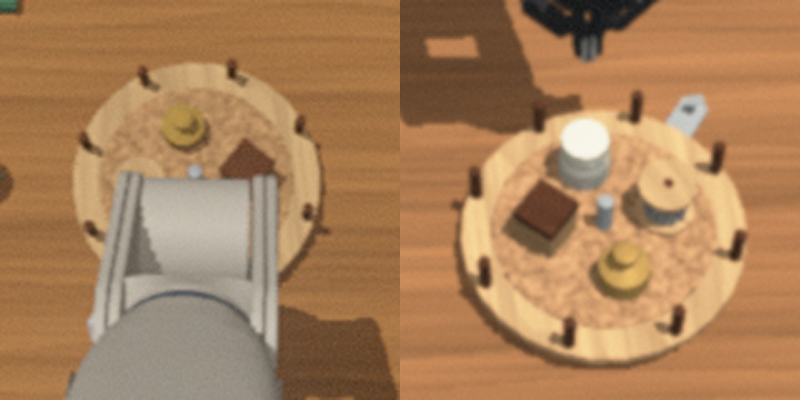

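The wrist view shows the closed fingertips at (313,290), midway between the two near pins at (227,230) and (400,230). The jar at (340,125) lies well inside. I lower the fingers now.

play_rows(series=[[1,0.2,3,0,0,0,0],[1,0.2,5,0,0,0,0],[1,0.2,7,0,0,0,0],[1,0.2,7.9,0,0,-0.9,0],[1,0.2,7.9,0,0,-0.9,0]])

```text
time_s: 2.55
eef_pos: [424.3, 2.5, 71.0]
tool_rot: [0.53, -0.469, 0.468, -0.529]
force: [-0.8, -0.1, -0.2]
finger_gap: -0.002
```

```bash
python3 - <<'E'
from h import *
from workcell import viewer
rows([(131,p,69) for p in range(189,205,2)])
d=viewer.get_image("wrist");cv2.imwrite("pics/w3.png",d["frame"][:,:,::-1])
E
```

```text
t 2.55 pos [424.3   2.5  71. ] F [-0.8 -0.1 -0.2] gap -0.0
now r,phi 130.7 187.0
[0.46, 0.2, -0.02] [0.1, -2.0, -0.0]
[0.91, 0.2, 0.0] [0.1, -4.0, -0.0]
[1.37, 0.2, 0.04] [0.1, -6.0, -0.0]
[1.82, 0.2, 0.1] [0.1, -8.0, -0.0]
[2.27, 0.2, 0.17] [0.1, -10.0, -0.0]
[2.72, 0.2, 0.26] [0.1, -12.0, -0.0]
[3.17, 0.2, 0.36] [0.1, -14.0, -0.0]
[3.61, 0.2, 0.48] [0.1, -16.0, -0.1]
```

View pics/w3.png

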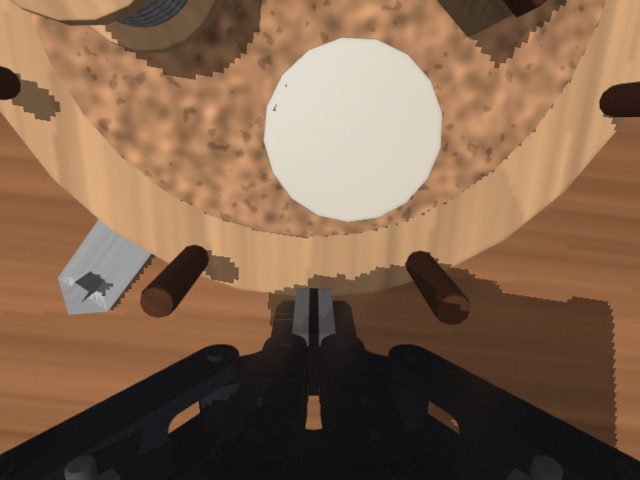

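The wrist view shows the fingertips at (313,300), clear of both pins at (165,290) and (440,290). Now I start the slow push along the arc.

play_rows(series=[[1,0.45,0.2,0,0,-2,0],[1,0.9,0.2,0,0,-4,0],[1,1.35,0.2,0.05,0,-6,0],[1,1.6,0.2,0.07,0,-7,0],[1,1.8,0.2,0.1,0,-8,0],[1,2.05,0.2,0.13,0,-9,0],[1,2.27,0.2,0.17,0,-10,0],[1,2.5,0.2,0.2,0,-11,0]])

```text
time_s: 3.4
eef_pos: [429.6, -22.1, 69.6]
tool_rot: [0.572, -0.416, 0.415, -0.572]
force: [0.9, 0.8, 0.1]
finger_gap: -0.003
```

```bash
python3 - <<'E'
from h import *
from workcell import viewer
rows([(130,p,69) for p in np.arange(199.5,214,2)])
d=viewer.get_image("wrist");cv2.imwrite("pics/w4.png",d["frame"][:,:,::-1])
E
```

```text
t 3.4 pos [429.6 -22.1  69.6] F [0.9 0.8 0.1] gap -0.0
now r,phi 130.8 198.1
[0.32, 0.06, 0.09] [0.1, -1.5, -0.0]
[0.77, 0.06, 0.11] [0.1, -3.5, -0.0]
[1.23, 0.05, 0.14] [0.1, -5.5, -0.0]
[1.68, 0.05, 0.19] [0.1, -7.5, -0.0]
[2.13, 0.05, 0.26] [0.1, -9.5, -0.0]
[2.57, 0.05, 0.34] [0.1, -11.5, -0.0]
[3.02, 0.05, 0.44] [0.1, -13.5, -0.0]
[3.45, 0.05, 0.55] [0.1, -15.5, -0.1]
```

View pics/w4.png

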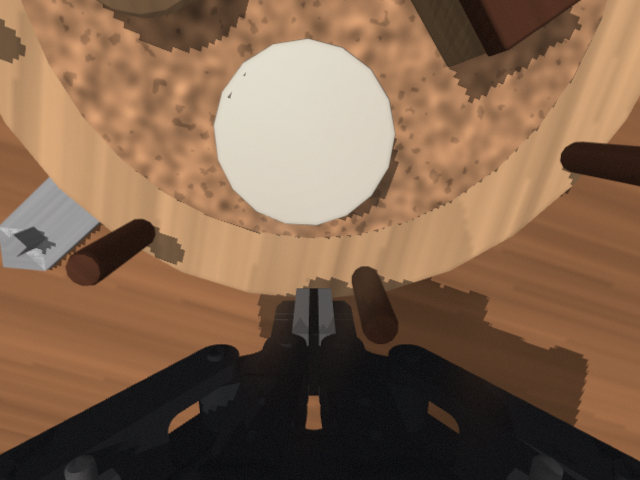

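The pin, base at (365,275) and top at (380,330), is just short of the finger's side. I continue.

play_rows(series=[[1,0.3,0.05,0.08,0,-1.5,0],[1,0.55,0.05,0.1,0,-2.5,0],[1,0.77,0.05,0.11,0,-3.5,0],[1,1.1,0.05,0.13,0,-5,0],[1,1.45,0.05,0.16,0,-6.5,0],[1,1.8,0.05,0.2,0,-8,0],[1,2.13,0.05,0.26,0,-9.5,0],[1,2.57,0.05,0.34,0,-11.5,0]])

```text
time_s: 4.25
eef_pos: [440.7, -45.8, 68.9]
tool_rot: [0.612, -0.356, 0.355, -0.611]
force: [-0.2, 0.3, -0.0]
finger_gap: 0.004
```

```bash
python3 - <<'E'
from h import *
from workcell import viewer
rows([(130,p,69) for p in np.arange(211.5,226,2)])
d=viewer.get_image("wrist");b=viewer.get_image("scene")["frame"]
z=lambda m,x,y:cv2.resize(m[y:y+140,x:x+140],(400,400),interpolation=cv2.INTER_CUBIC)
cv2.imwrite("pics/w5.png",np.hstack([cv2.resize(d["frame"],(400,400)),z(b,265,200)])[:,:,::-1])
E
```

```text
t 4.25 pos [440.7 -45.8  68.9] F [-0.2  0.3 -0. ] gap 0.0
now r,phi 130.2 209.6
[0.44, -0.01, 0.03] [0.1, -1.9, -0.1]
[0.89, -0.01, 0.05] [0.1, -3.9, -0.1]
[1.34, -0.01, 0.09] [0.1, -5.9, -0.1]
[1.79, -0.01, 0.15] [0.1, -7.9, -0.1]
[2.24, -0.01, 0.22] [0.1, -9.9, -0.1]
[2.69, -0.02, 0.3] [0.1, -11.9, -0.1]
[3.13, -0.02, 0.4] [0.1, -13.9, -0.1]
[3.57, -0.02, 0.52] [0.1, -15.9, -0.1]
```

View pics/w5.png

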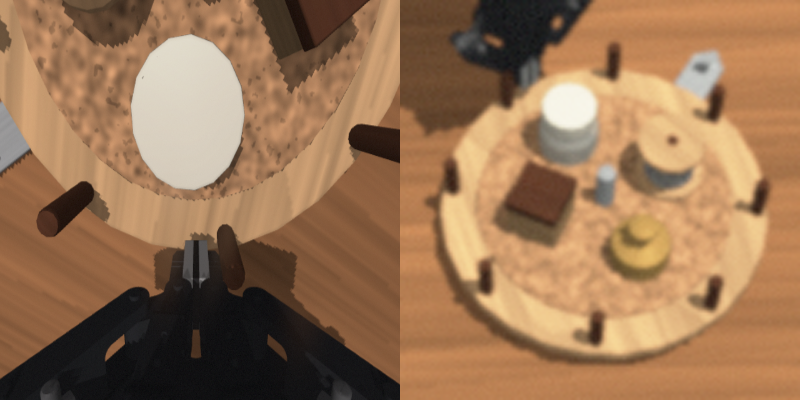

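The fingers now push the pin. In the scene half, the tray has turned about 10° and everything is upright. I go on.

play_rows(series=[[1,0.44,0,0.03,0,-2,0],[1,0.9,0,0.05,0,-4,0],[1,1.34,0,0.09,0,-6,0],[1,1.8,0,0.15,0,-8,0],[1,2.24,0,0.22,0,-10,0],[1,2.7,0,0.3,0,-12,0],[1,3.13,0,0.4,0,-14,0],[1,3.57,0,0.52,0,-16,0]])

```text
time_s: 5.15
eef_pos: [463.2, -74.5, 68.9]
tool_rot: [0.655, -0.268, 0.267, -0.655]
force: [-0.7, 0.4, 1.1]
finger_gap: 0.0
```

```bash
python3 - <<'E'
from h import *
from workcell import viewer
rows([(130,p,69) for p in np.arange(227,242,2)])
d=viewer.get_image("wrist");b=viewer.get_image("scene")["frame"]
z=lambda m,x,y:cv2.resize(m[y:y+140,x:x+140],(560,560),interpolation=cv2.INTER_CUBIC)
cv2.imwrite("pics/w6.png",z(b,265,200)[:,:,::-1])
E
```

```text
t 5.15 pos [463.2 -74.5  68.9] F [-0.7  0.4  1.1] gap 0.0
now r,phi 130.0 225.7
[0.3, -0.01, 0.0] [0.1, -1.4, -0.1]
[0.76, -0.01, 0.02] [0.1, -3.4, -0.1]
[1.21, -0.02, 0.05] [0.1, -5.4, -0.1]
[1.66, -0.02, 0.11] [0.1, -7.4, -0.1]
[2.11, -0.02, 0.17] [0.1, -9.4, -0.1]
[2.56, -0.02, 0.25] [0.1, -11.4, -0.1]
[3.0, -0.02, 0.35] [0.1, -13.4, -0.1]
[3.44, -0.02, 0.46] [0.1, -15.4, -0.1]
```

View pics/w6.png

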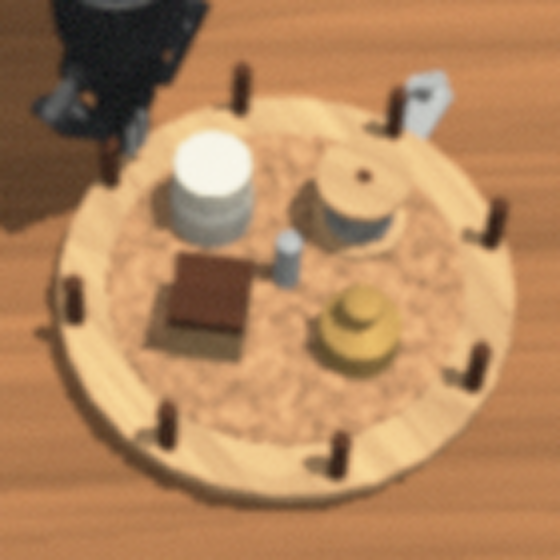

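The reel hole is at (364,176) and the stud at (424,95) in this crop. I measure the reel's angle.

```bash
python3 - <<'E'
from h import *
from workcell import viewer
d=viewer.get_image("scene");c=np.array([554.,18.5])
for n,a,z in [("reel",(364,176),86),("pin",(242,68),80),("pin",(397,95),80),("pin",(499,203),80),("pin",(482,348),80),("pin",(341,438),80),("pin",(168,408),80),("pin",(74,282),80),("tip",(435,73),5)]:
    v=onz(d,265+(a[0]+.5)/4-.5,200+(a[1]+.5)/4-.5,z)-c
    print(n,np.hypot(*v).round(1),np.degrees(np.arctan2(v[1],v[0])).round(1))
E
```

```text
reel 60.1 129.5
pin 123.3 -170.1
pin 122.0 144.5
pin 125.6 99.9
pin 126.6 55.2
pin 126.3 10.4
pin 125.0 -33.7
pin 123.2 -78.6
tip 200.1 147.5
```

About 17° remain. I push about 13° more, slowing at the end, then measure again.

play_rows(series=[[1,0.44,0,0,0,-2,0],[1,0.89,0,0.03,0,-4,0],[1,1.34,0,0.07,0,-6,0],[1,1.8,0,0.13,0,-8,0],[1,2.2,0,0.19,0,-9.8,0],[1,2.5,0,0.24,0,-11.2,0],[1,2.7,0,0.28,0,-12,0],[1,2.8,0,0.3,0,-12.5,0]])

```text
time_s: 6.1
eef_pos: [485.6, -92.0, 68.9]
tool_rot: [0.68, -0.195, 0.195, -0.68]
force: [-0.7, 0.2, -0.1]
finger_gap: 0.002
```

```bash
python3 - <<'E'
from h import *
from workcell import viewer
rows([(130,p,69) for p in np.arange(239,246,1)])
b=viewer.get_image("scene")["frame"];t=viewer.get_image("top")["frame"]
z=lambda m,x,y:cv2.resize(m[y:y+140,x:x+140],(560,560),interpolation=cv2.INTER_CUBIC)
cv2.imwrite("pics/s7.png",z(b,265,200)[:,:,::-1])
cv2.imwrite("pics/t7.png",z(t,230,150)[:,:,::-1])
E
```

```text
t 6.1 pos [485.6 -92.   68.9] F [-0.7  0.2 -0.1] gap 0.0
now r,phi 130.0 238.2
[0.18, -0.01, -0.0] [0.0, -1.0, -0.1]
[0.4, -0.01, 0.01] [0.0, -2.0, -0.1]
[0.63, -0.01, 0.02] [0.0, -3.0, -0.1]
[0.86, -0.01, 0.03] [0.0, -4.0, -0.1]
[1.08, -0.01, 0.05] [0.0, -5.0, -0.1]
[1.31, -0.01, 0.07] [0.0, -6.0, -0.1]
[1.53, -0.01, 0.09] [0.0, -7.0, -0.1]
```

View pics/s7.png

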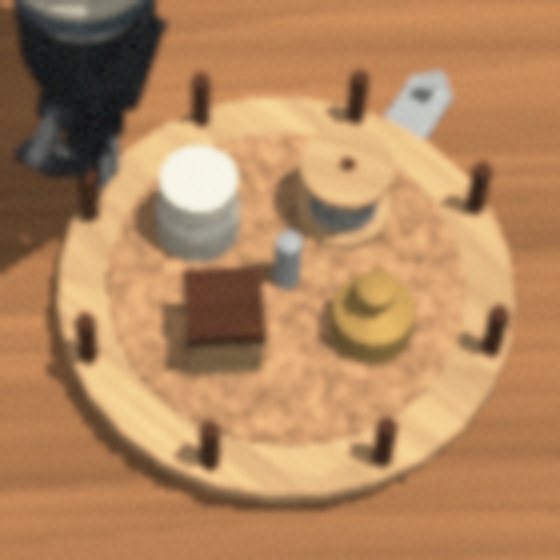

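View pics/t7.png

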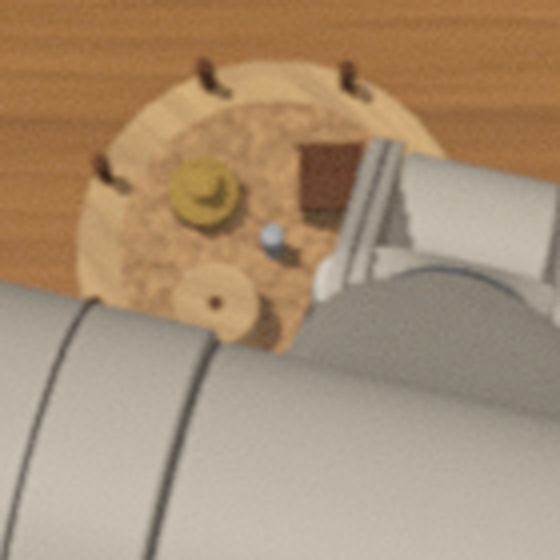

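```bash
python3 - <<'E'
from h import *
from workcell import viewer
c=np.array([554.,18.5])
def m(cam,ox,oy,L):
    d=viewer.get_image(cam)
    for n,a,z in L:
        v=onz(d,ox+(a[0]+.5)/4-.5,oy+(a[1]+.5)/4-.5,z)-c
        print(cam,n,np.hypot(*v).round(1),np.degrees(np.arctan2(v[1],v[0])).round(1))
m("scene",265,200,[("reel",(348,163),86),("pin",(201,78),80),("pin",(359,78),80),("pin",(481,170),80),("pin",(497,314),80),("pin",(386,426),80),("pin",(211,428),80),("pin",(87,320),80)])
m("top",230,150,[("reel",(215,302),86),("pin",(206,66),80),("pin",(348,69),80),("pin",(101,162),80)])
E
```

```text
scene reel 60.6 141.6
scene pin 123.6 -158.1
scene pin 122.6 156.4
scene pin 124.0 111.1
scene pin 125.5 66.0
scene pin 127.0 21.9
scene pin 125.4 -21.8
scene pin 123.4 -66.7
top reel 59.9 143.0
top pin 122.9 22.3
top pin 122.9 -23.0
top pin 123.5 67.9
```

play_rows(series=[[1,0.18,0,0,0,-1,0],[1,0.4,0,0,0,-2,0],[1,0.6,0,0.02,0,-3,0],[1,0.8,0,0.03,0,-3.7,0],[1,0.86,0,0.03,0,-4,0],[1,0.86,0,0.03,0,-4,0]])

```text
time_s: 6.9
eef_pos: [493.5, -96.4, 69.0]
tool_rot: [0.686, -0.171, 0.171, -0.686]
force: [0.1, 0.7, -0.1]
finger_gap: 0.002
```

play_rows(series=[[1,-0.5,0,0,0,0,0],[1,-1.5,0,0,0,0,0],[1,-2,0,0,0,0,0],[1,-2,-2,0,0,0,0],[1,-2,-5,0,0,0,0],[1,-2,-9,0,0,0,0],[1,-2,-13,0,0,0,0],[1,-2,-17,0,0,0,0]])

```text
time_s: 7.7
eef_pos: [474.8, -86.6, 240.4]
tool_rot: [0.686, -0.171, 0.171, -0.686]
force: [0.6, -0.2, 0.5]
finger_gap: -0.0
```

```bash
python3 - <<'E'
from h import *
rows([(200,180,280),(200,147.5,280)])
E
```

```text
t 7.7 pos [474.8 -86.6 240.4] F [ 0.6 -0.2  0.5] gap -0.0
now r,phi 131.6 233.0
[-15.61, -3.95, 3.6] [0.0, 62.0, -0.0]
[-17.89, -3.96, 14.56] [0.0, 94.5, -0.0]
```

```bash
python3 - <<'E'
from h import *
rows([(140,195,280)])
E
```

```text
t 7.7 pos [474.8 -86.6 240.4] F [ 0.6 -0.2  0.5] gap -0.0
now r,phi 131.6 233.0
[-8.19, -3.96, 3.44] [0.0, 47.0, -0.0]
```

play_rows(series=[[1,-1.4,-1,0.6,0,8,0],[1,-2.8,-2,1.2,0,16,0],[1,-4.2,-3,1.8,0,24,0],[1,-5.6,-4,2.4,0,32,0],[1,-7,-4,3,0,40,0],[1,-8.2,-4,3.4,0,47,0],[1,-8.2,-4,3.4,0,47,0],[1,-8.2,-4,3.4,0,47,0]])

```text
time_s: 8.5
eef_pos: [418.3, -18.0, 280.4]
tool_rot: [0.562, -0.43, 0.429, -0.562]
force: [-0.7, 0.2, 0.6]
finger_gap: 0.003
```

```bash
python3 - <<'E'
from h import *
from workcell import viewer, readout
rows([])
s=readout.read_state();d=viewer.get_image("wrist")
print(d.keys())
T=np.eye(4);T[:3,:3]=R.from_quat(s["tool_rot"]).as_matrix();T[:3,3]=s["eef_pos"];M=T@np.array(d["hand_eye"])
np.savez("w8.npz",M=M,k=[d["fx"],d["fy"],d["cx"],d["cy"]],f=d["frame"])
cv2.imwrite("pics/w8.png",d["frame"][:,:,::-1])
b=viewer.get_image("scene")["frame"]
cv2.imwrite("pics/s8.png",cv2.resize(b[195:335,260:400],(560,560),interpolation=cv2.INTER_CUBIC)[:,:,::-1])
E
```

```text
t 8.5 pos [418.3 -18.  280.4] F [-0.7  0.2  0.6] gap 0.0
now r,phi 140.5 195.1
dict_keys(['frame', 'fx', 'fy', 'cx', 'cy', 'hand_eye'])
```

View pics/w8.png

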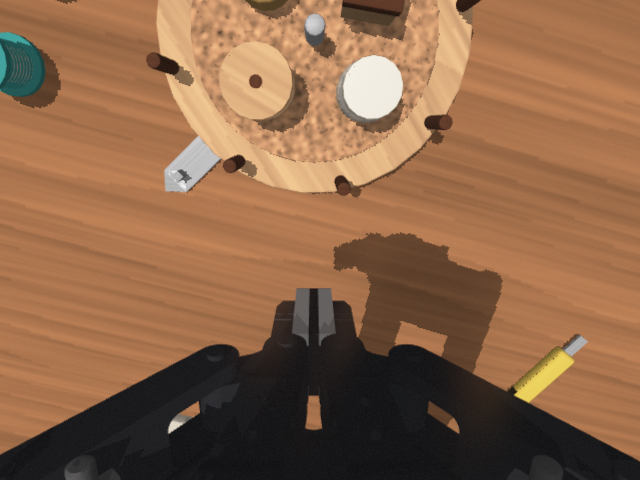

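View pics/s8.png

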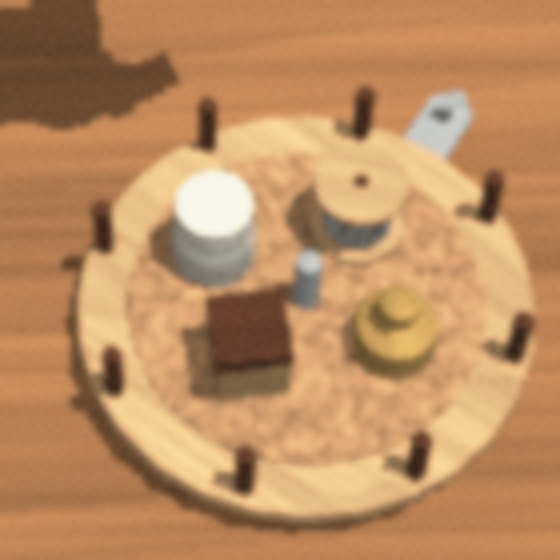

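The wrist view has the reel hole at (256,81), the rod at (315,20) and the pointer near (170,185), all in one picture. I zoom in for sub-pixel points.

```bash
python3 - <<'E'
from h import *
f=np.load("w8.npz")["f"]
z=lambda x,y,w,h,k:cv2.resize(f[y:y+h,x:x+w],None,fx=k,fy=k,interpolation=cv2.INTER_CUBIC)
cv2.imwrite("pics/z8.png",np.hstack([z(155,130,75,75,5.2),z(215,5,130,130,3)])[:,:,::-1])
E
```

```text
(no output)
```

View pics/z8.png

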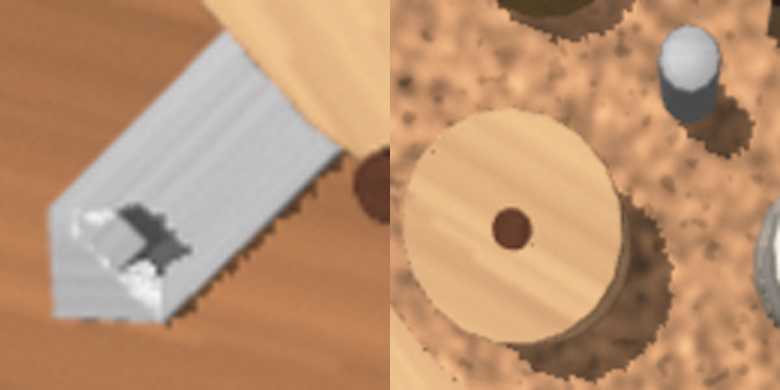

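```bash
python3 - <<'E'
from h import *
from scipy.optimize import least_squares
q=np.load("w8.npz");M=q["M"];fx,fy,cx,cy=q["k"]
def g(u,v,z):
    r=M[:3,:3]@[(u-cx)/fx,-(v-cy)/fy,-1]; o=M[:3,3]; return (o+r*(z-o[2])/r[2])[:2]
A=lambda u,v,z:g(155+(u+.5)/5.2-.5,130+(v+.5)/5.2-.5,z)
B=lambda u,v,z:g(215+(u-390+.5)/3-.5,5+(v+.5)/3-.5,z)
tip=A(55,318,5);stud=A(113,243,19);reel=B(512,229,86);reel2=B(513,227,86);rod=B(690,57,81)
l1,l2,r1,r2=A(50,208,5),A(225,30,5),A(165,322,5),A(342,150,5)
bd=(l2-l1)/np.hypot(*(l2-l1))+(r2-r1)/np.hypot(*(r2-r1))
deg=lambda v:np.degrees(np.arctan2(v[1],v[0])).round(2)
print("tip",tip,"stud",stud,"reel",reel,reel2,"rod",rod)
print("bar dir",deg(-bd),deg(-(l2-l1)),deg(-(r2-r1)),"width",np.cross(l2-l1,r1-l1)/np.hypot(*(l2-l1)))
for n,c in [("rod",rod),("fixed",np.array([554,18.5]))]:
    print(n,"tip",np.hypot(*(tip-c)),deg(tip-c),"stud",np.hypot(*(stud-c)),deg(stud-c),"reel",np.hypot(*(reel-c)),deg(reel-c),deg(reel2-c))
E
```

```text
tip [381.12034882 129.82680387] stud [401.82298086 117.07149051] reel [503.59554673  51.36681436] [504.11998121  51.22757616] rod [553.87591913  18.56425863]
bar dir 147.29 147.47 147.11 width -30.098009177724865
rod tip 205.4844058429855 147.22 stud 181.17331693526117 147.06 reel 60.034352759858166 146.88 146.72
fixed tip 205.62351774818282 147.22 stud 181.31239311365806 147.07 reel 60.17338611108805 146.89 146.73<stdin>:13: DeprecationWarning: Arrays of 2-dimensional vectors are deprecated. Use arrays of 3-dimensional vectors instead. (deprecated in NumPy 2.0)
```

The reel is at 146.8° and the pointer at 147.2°, so the reel's centre is about 0.4 mm off the line. I check that the tray is at rest and hand in.

```bash
python3 - <<'E'
from h import *
from workcell import viewer, readout, order
d=viewer.get_image("wrist")["frame"]; f=np.load("w8.npz")["f"]
for _ in range(4): d=viewer.get_image("wrist")["frame"]
print(np.abs(d[:200].astype(int)-f[:200]).mean(), readout.read_state()["time_s"])
m=lambda a:np.argwhere((a[60:100,240:275].sum(2)<250)).mean(0)
print(m(d),m(f))
print(order.hand_in())
E
```

```text
3.0927786458333335 8.85
[21.45378151 14.12605042] [21.05737705 15.1557377 ]
the job is handed in; nothing more can be done
None
```

```bash
python3 - <<'E'
from h import *
from workcell import viewer
d=viewer.get_image("wrist")["frame"]; f=np.load("w8.npz")["f"]
g=lambda a:cv2.cvtColor(a,cv2.COLOR_RGB2GRAY).astype(np.float32)
for n,(x,y,w,h) in dict(reel=(225,50,70,70),pointer=(155,135,60,60),bench=(0,40,150,150)).items():
    print(n,cv2.phaseCorrelate(g(f)[y:y+h,x:x+w],g(d)[y:y+h,x:x+w]))
E
```

```text
the job is handed in; nothing more can be done
```

I turned the tray about 43° counter-clockwise by pushing one rim pin slowly with the closed fingertips. I then backed off and raised the hand well clear of the tray, and handed in at about 8.9 s.

- **Alignment:** The last wrist-camera measurement put the reel at 146.7–146.9° and the pointer at 147.1–147.3°. That leaves the reel's centre about 0.4 mm off the line, on the pointer's side of the axis.
- **Things left alone:** All four things on the tray stood upright in their places in the last pictures. The pail, book and cutter were not approached, and the force readings stayed at about 1 N.
- **Unresolved check:** Comparing two wrist pictures 0.35 s apart, the reel's hole had shifted by about 1 pixel (roughly 1 mm), and the picture as a whole had changed slightly. This may be the hand settling rather than the tray turning. I handed in within the same script, before seeing the result, and no more pictures could be taken afterwards, so rest is not independently confirmed.

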